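Drain and brush out a filling cylinder

ROBOT

A 6-joint arm with a two-finger parallel gripper is mounted at the origin on the work surface. World frame = base frame: x ahead of the robot, y to its left, z up, the work surface at z = 0. Lengths are in mm, angles in degrees, forces in N, time in s.
With the tool pointing down it reaches from about 275 to 850 mm from the base axis. Payload 19 kg.
Tool frame: the origin (TCP) lies midway between the tips of the shut fingers; the grasp point (between the pads) lies 19 mm behind it; z points along the fingers, y is the line along which they close (so a half turn about z gives the same grasp; the last joint's range is limited). The gripper opens to 85 mm and grips with 20 to 120 N. Pads are 22 mm wide; open, the fingers measure 114 mm over their backs; the gripper's body (76 mm by 85 mm) begins 54 mm behind the grasp point. The pads swing forward as they close: fully open they stand 13 mm farther back than shut.
Start: joints at [-80.157, 8.623, 82.357, -0, 89.026, -7.678], TCP at [173.081, -548.3, 231.267] pointing down, gripper open.
Joint ranges: [-160.23, 160.23], [-39.13, 120.54], [6.94, 153.29], [-79.49, 259.48], [9.18, 160.14], [-161.06, 161.06]. Speed limits (degrees/s): [108.29, 108.29, 127.2, 172.46, 172.46, 172.46].

INTERFACE

Orientations are given as [roll, pitch, yaw] about the fixed x, y, z axes, in that order (R = Rz(yaw) Ry(pitch) Rx(roll)).
In Python, from station import arm gives the robot as it stands.
- The arm moves only by the tool drive_tool, never from a script. Its argument "plan" is a list that holds one entry, the list of rows, each a list of 6 numbers: the shift along the tool's x, y, z scaled (see below), then the turn, a rotation vector about the tool's x, y, z scaled (see below). A call has 1 to 20 rows; each row is the pose to reach, as a shift and turn from the pose commanded when the call began, along the tool's axes at that moment; what a row does not reach only later rows make up. The controller multiplies each number of a shift by 0.8 m and each number of a turn by pi/2 rad. A row lasts 1/12 s, in which the tool goes at most 41.7 mm and 7.16 degrees, less where a joint would pass 70% of its speed; a pose out of reach is approached as far as the arm can. A call with a number of a shift or a turn outside -1 to 1 is refused whole. A call with a gripper value outside its range is refused whole. "hand" is the opening, from -1 (shut) to 1 (fully open), set as the call begins (left out, the last holds). The fingers move at their own pace and stop on an object; "force" is the grip in N (left out, the last holds). Time passes only in rows, so rows that repeat a pose let the fingers close. It gives the time, the measured TCP pose, the force, the opening and the grip force at its end, in the units of the state.
- arm.get_obs(): the state, without advancing time (a new reading comes with each control period).
- arm.get_image(name): name is "scene" or "top"; returns (picture, depth): 384x512x3 uint8, red, green, blue; 384x512 float32, mm along the optical axis (not along the pixel's ray), 0 where there is no reading.
- arm.camera_info(name): a dict with "fx", "fy", "cx", "cy" (pixels), "R" (3x3) and "t" (3): a world point X has camera coordinates R X + t. Camera axes: x right, y down, z forward; pixel columns grow to the right and rows downward; lengths in mm; the calibration is good to about 2 mm. A picture is of the moment at which its call begins. camera_info takes no time and is no camera call.
- arm.sign_off(): hands the job in; it is judged then, once.
The state is a dict: "time_s": time; "joints": joint angles; "joint_velocities": joint speeds; "effort": joint torques, N m; "ee_pos": TCP position; "ee_rot": TCP orientation; "wrist_force": force on the tool from outside, world axes, zero at the start; "moment": the same for the moment, N m; "width": finger opening in mm; "gripper_force": force on a finger pad.
Only numpy, scipy, OpenCV 4.12 (cv2) and the standard library are available. Lean on these libraries where they do the work, as an engineer would, in place of code of your own. Each camera call takes 0.05 s, during which the arm holds its last target. There are 200 camera calls.

TASK

Clean the open filling cylinder, the one without lid and clamp: first turn its drain cock fully open, gently up to its stop. Then take the brush and brush the bore: down until the bristles press lightly on the piston inside so that they give a little, up until the bristle end is near the mouth or out of it, and down onto the piston once more. Put the brush back standing in its cup, bristles down, leaving the cock open and the neighbouring unit and the other things alone.

Things in the scene. Friction and masses are not known exactly. Their poses are not given: they have to be found in the camera images.
- unit: The filling unit to clean, fixed: a dark base plate 235 x 94 x 12 mm, origin at its underside centre, z up. On it stand the open blue cylinder (axis at x = +45 mm) and a drain ball valve (stem axis at x = -55 mm), outlet to the unit's -x. It has NO lid or clamp frame, unlike its neighbour. It also carries the piston inside the cylinder.
- tube: The open blue cylinder, fixed, outer diameter 74 mm (84 at the foot), bore 64 mm, 132 mm tall; origin at its underside centre, 12 mm above the table, z up the axis; mouth up. A flat grey piston fills the bore at an unknown height: its top is 36 to 86 mm above the table; find it by touch. It holds its height when pressed.
- tube_rim (a point): Centre of the cylinder's mouth, 144 mm above the table.
- cock (a joint): Drain cock lever of the open unit, rad about the vertical: 0 = closed, pointing to the unit's +y; about 1.57 = fully open, at its stop, in line with the outlet, pointing to the unit's -x (away from the cylinder). Opening turns it anticlockwise seen from above. Stiff, some 0.35 N m; stays where left. Starts closed or a little ajar.
- cock_hinge (a point): On the lever's turning axis, at the lever's mid-height, 89 mm above the table.
- cock_tip (a point): End of the lever, 105 mm from its axis, at mid-height. The black grip sleeve covers the outer 68 mm, 18 mm wide and 14 mm tall (82 to 96 mm above the table); between sleeve and hub it is a flat bar 14 mm wide. Below the outer lever there is free space down to the base plate or table.
- brush: Bottle brush, loose, 185 mm long, about 110 g, upright in its cup. Origin at the centre of the bristle end (unloaded), z up along the handle. Bristle head: pale ribbed cylinder 49 mm across, 0 to 50 mm; steel rod 8 mm; white handle 24 mm across, 125 to 185 mm. The bristle head gives endways like a spring, 500 N/m, up to 12 mm.
- brush_grip (a point): On the brush handle, 152 mm above the bristle end: the place to grip.
- cup: Steel drip cup fixed to the table, in which the brush stands: outer diameter 80 mm, inner 72 mm, 80 mm tall, on a foot disc 110 mm across; origin at its underside centre, z up.
- cup_in (a point): Centre of the cup's inner floor, 6 mm above the table.
- unit2: The neighbouring filling unit, fixed, same build, but closed: lid and black clamp frame with screw over its cylinder, 235 mm tall, 108 mm wide. Origin as for the unit. To be left alone.
- cock2_tip (a point): End of the neighbour's cock lever. To be left alone.
- tape: Bystander: roll of tape lying flat, 90 mm across, 24 mm high, with a 72 mm hole. Origin underside centre or on its axis. To be left alone.
- solvent_jar: Bystander: closed jar, 56 mm across, 85 mm high, standing. Origin underside centre or on its axis. To be left alone.
- spare_lid: Bystander: spare aluminium lid lying flat, a disc 78 mm across, 14 mm high. Origin underside centre or on its axis. To be left alone.
- screwdriver: Bystander: screwdriver lying flat. Origin underside centre or on its axis. To be left alone.
- spanner: Bystander: spanner lying flat. Origin underside centre or on its axis. To be left alone.
There are look-alikes about, which are no part of the job. Of the things shaped like the cup, the steel one is meant.

How it is judged:
By the outcome, as a careful person would: the job done as asked, in the order asked, and still so for the second after the job is handed in, with the robot touching nothing.
It also fails if it takes over 72 s, if anything falls off the work surface, if the arm or the gripper's body presses on something with over 40 N, if the wrist force passes 120 N, or if a joint passes its speed limit or range.

## Working session

There is one attempt and no reset: what is moved stays moved. The work goes in short steps, Python scripts to look and compute and a tool call to move; the robot and the scene stay as the last step left them, time stands still between calls to the robot, and variables do not carry over. Pictures are saved under pics/ and viewed, at most 10 in all, crops included, and the job is handed in when it is done.

Besides the shell and the picture viewer there is one more tool, called after "Emit:" by a JSON object that holds its "api" and its "payload". drive_tool: Moves the arm, as the interface text tells. Its arguments: {"type":"object","properties":{"plan":{"type":"array","items":{"type":"array","items":{"type":"array","items":{"type":"number","minimum":-1,"maximum":1}}}},"hand":{"type":"number"},"force":{"type":"number"}},"required":["plan"]}

```bash
mkdir -p pics; ls
cat > h.py <<'E'
import numpy as np, cv2
from station import arm
def save(n,p):
    im,d=arm.get_image(n); cv2.imwrite(p+'.png',im[:,:,::-1]); np.savez(p+'.npz',im=im,d=d); return im,d
def cloud(n,d):
    c=arm.camera_info(n); v,u=np.mgrid[:d.shape[0],:d.shape[1]]
    P=np.stack([(u-c['cx'])/c['fx']*d,(v-c['cy'])/c['fy']*d,d],-1)
    return (P-np.array(c['t']))@np.array(c['R'])
E
python3 - <<'E'
from h import *
for n in('scene','top'):
    im,d=save(n,'pics/'+n); c=arm.camera_info(n); print(n,c['fx'],-np.array(c['R']).T@c['t'],(d==0).mean())
a=[cv2.imread(f'pics/{n}.png') for n in('scene','top')]
print(arm.get_obs())
E
```

```text
pics
scene 396.82845810765326 [906.757288   604.33198463 877.2120298 ] 0.004145304361979167
top 454.2092457633707 [ 278.19154907    7.0898235  1527.21407748] 0.004185994466145833
{'time_s': 0.1, 'joints': array([-8.01555052e+01,  8.64795969e+00,  8.23862481e+01, -1.37509932e-04,
        8.90250541e+01, -7.67709469e+00]), 'joint_velocities': array([ 0.00673077, -0.08642572, -0.08001489, -0.02648924, -0.12282341,
       -0.03582161]), 'effort': array([ 4.62731172e-03, -7.14377189e+01, -5.71789563e+01, -8.48988293e-05,
        7.28307801e-03,  5.91101661e-05]), 'ee_pos': array([ 173.06391652, -548.13021064,  230.76389906]), 'ee_rot': array([-1.79941251e+02, -7.78054485e-03,  1.75215880e+01]), 'wrist_force': array([-0.85217334, -0.35498053, -0.06645498]), 'moment': array([-0.02578781, -0.07073342, -0.01447801]), 'gripper_force': 0.0, 'width': 85.62020238232296}
```

View pics/top.png

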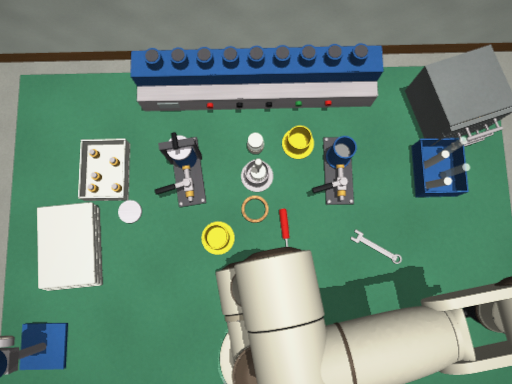

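View pics/scene.png

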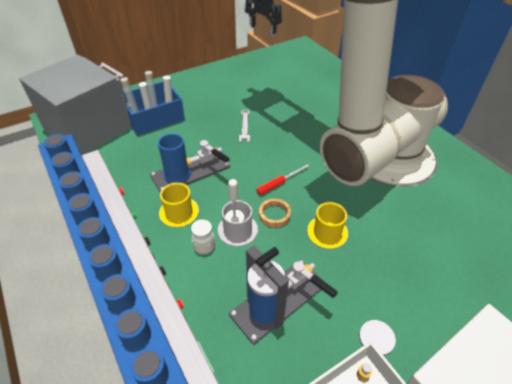

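Top view:
- Open unit: cylinder (342,150), lever tip about (315,188).
- Closed unit2: (182,150), lever (160,190). Leave alone.
- Steel cup with the brush: (257,172).
- Look-alikes: yellow cups (298,141) and (218,237), brushes in the blue rack (443,165).

I choose the steel cup at (257,172) and the lidless unit at (340,170).

```bash
cat > m.py <<'E'
from h import *
o={}
def ptsin(n,box):
    z=np.load(f'pics/{n}.npz'); P=cloud(n,z['d']); x0,x1,y0,y1=box
    return P[y0:y1,x0:x1].reshape(-1,3), z['im'][y0:y1,x0:x1].reshape(-1,3).astype(int)
for n,bu,bc in(('top',(315,365,130,210),(235,280,150,195)),('scene',(145,235,125,195),(212,262,175,248))):
    P,c=ptsin(n,bu)
    print(n,'table z',np.median(P[:,2]))
    s=(P[:,2]>138)&(P[:,2]<150); q=P[s]; 
    if len(q)>5:
        e=cv2.minEnclosingCircle(q[:,:2].astype(np.float32)); print(' rim',len(q),e,q[:,2].mean(),np.percentile(q,50,0))
    s=(P[:,2]>80)&(P[:,2]<104)&(c.max(1)<70); q=P[s]
    r=cv2.minAreaRect(q[:,:2].astype(np.float32)); print(' sleeve',len(q),q.mean(0),r, cv2.boxPoints(r).round().tolist())
    s=(P[:,2]>7)&(P[:,2]<17)&(c.max(1)<90); q=P[s]; r=cv2.minAreaRect(q[:,:2].astype(np.float32)); print(' plate',len(q),r)
    P,c=ptsin(n,bc)
    s=(P[:,2]>72)&(P[:,2]<86); q=P[s]; e=cv2.minEnclosingCircle(q[:,:2].astype(np.float32)); print(' cup',len(q),e)
    s=(P[:,2]>125); q=P[s]; print(' handle',len(q),q.mean(0),q.min(0),q.max(0))
    for a,b in((125,145),(145,165),(165,200)):
        k=q[(q[:,2]>a)&(q[:,2]<b)]; print('   ',a,len(k),k.mean(0) if len(k) else '')
a=cv2.imread('pics/top.png')[125:215,230:370]; b=cv2.imread('pics/scene.png')[125:250,140:265]
cv2.imwrite('pics/crop.png',np.hstack([cv2.resize(a,(420,270),interpolation=2),cv2.resize(b,(270,270),interpolation=2)]))
E
python3 m.py
```

```text
top table z 8.06159862994366
 rim 115 ((653.2096557617188, -269.66229248046875), 37.45878219604492) 144.52285987769025 [ 652.33064074 -270.63569747  144.65471074]
 sleeve 185 [ 587.98091718 -234.05897839   94.64697361] ((600.0479736328125, -234.69383239746094), (65.25653839111328, 194.1911163330078), 58.8321647644043) [[500.0, -212.0], [666.0, -313.0], [700.0, -257.0], [534.0, -157.0]]
 plate 163 ((593.290771484375, -240.6834716796875), (236.19703674316406, 83.2245101928711), 15.528414726257324)
 cup 92 ((594.5236206054688, 7.746128082275391), 40.15850830078125)
 handle 74 [570.57356851   3.94262808 289.52655349] [278.19154907  -7.08194339 140.68851339] [ 608.03939234   14.70597084 1527.21407748]
    125 2 [594.58799242   5.38928671 140.76780482]
    145 10 [592.18206764   3.53462643 155.27548387]
    165 56 [597.18389489   3.62661962 186.20339366]
scene table z 3.3144456318223754
 rim 159 ((635.0108642578125, -157.69485473632812), 152.96463012695312) 142.23179128305446 [ 653.1857503  -269.09424722  142.5355164 ]
 sleeve 86 [ 536.52456163 -196.66627976   93.69429235] ((536.0537109375, -199.82345581054688), (13.988336563110352, 59.96364212036133), 16.435449600219727) [[521.0, -173.0], [538.0, -231.0], [551.0, -227.0], [534.0, -169.0]]
 plate 186 ((573.8370361328125, -255.08126831054688), (61.342403411865234, 145.58509826660156), 88.42071533203125)
 cup 207 ((596.058837890625, 3.923894166946411), 41.27323532104492)
 handle 222 [623.55950805  51.55120732 208.19534568] [588.79143566  -9.96335075 129.15141579] [906.757288   604.33198463 877.2120298 ]
    125 31 [603.96188452   6.26915412 138.44638234]
    145 51 [604.01377148   7.26734838 155.04052607]
    165 124 [607.87939898  22.92923069 182.98555734]
```

View pics/crop.png

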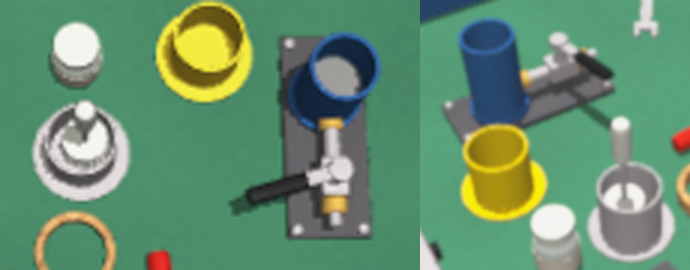

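The crop confirms the choice: the brush stands in the steel cup, the open cylinder has a grey piston, and the lever with the black sleeve points left. Next I refine the plate axis, lever and handle.

```bash
cat > m2.py <<'E'
from m import *
print('----')
def ray(n,uv,z):
    c=arm.camera_info(n); R=np.array(c['R']); o=-R.T@c['t']
    d=np.array([(uv[0]-c['cx'])/c['fx'],(uv[1]-c['cy'])/c['fy'],1])@R
    return o+d*(z-o[2])/d[2]
z=np.load('pics/top.npz'); im=z['im'].astype(int); P=cloud('top',z['d'])
def mask(n,f,box):
    z=np.load(f'pics/{n}.npz'); im=z['im'].astype(int); m=f(im,cloud(n,z['d'])); k=np.zeros_like(m); x0,x1,y0,y1=box; k[y0:y1,x0:x1]=1; return m&k
def rect(n,m,zz):
    v,u=np.nonzero(m); q=np.array([ray(n,(a,b),zz)[:2] for a,b in zip(u,v)],np.float32)
    mu=q.mean(0); w,V=np.linalg.eigh(np.cov((q-mu).T)); ax=V[:,1]; s=(q-mu)@ax
    print(n,len(q),'mean',mu,'axis',ax,np.degrees(np.arctan2(ax[1],ax[0])),'ends',mu+ax*s.min(),mu+ax*s.max())
# sleeve
for n,b in(('top',(305,335,170,200)),('scene',(200,235,140,165))):
    rect(n,mask(n,lambda i,P:(i.max(2)<60)&(P[...,2]>75),b),96 if n=='top' else 92)
# plate : dark grey at z 12
m=mask('top',lambda i,P:(i.max(2)-i.min(2)<22)&(i.max(2)>40)&(i.max(2)<115)&(abs(P[...,2]-12)<8),(318,362,130,210)); 
v,u=np.nonzero(m); q=np.array([ray('top',(a,b),12)[:2] for a,b in zip(u,v)],np.float32); print('plate',len(q),cv2.minAreaRect(q))
for s in range(155,205,6): print(s,np.nonzero(m[s])[0][[0,-1]], [ray('top',(a,s),12)[:2].round(1) for a in np.nonzero(m[s])[0][[0,-1]]])
# handle
for n,b in(('top',(245,270,152,180)),('scene',(225,245,175,206))):
    m=mask(n,lambda i,P:(P[...,2]>132)&(P[...,2]<200),b); v,u=np.nonzero(m); print(n,'handle px',len(u),u.min(),u.max(),v.min(),v.max())
    for r in range(v.min(),v.max()+1,3): print(r,np.nonzero(m[r])[0][[0,-1]] if m[r].any() else '', P.shape and '')
E
python3 m2.py | sed '1,/----/d'
```

```text
top 115 mean [ 533.05896 -201.14027] axis [-0.27562965  0.9612639 ] 105.99954086694689 ends [ 541.96151083 -232.18809752] [ 523.7046575  -168.51695788]
scene 76 mean [ 535.6665  -198.53203] axis [-0.25462384  0.96704017] 104.7512970610585 ends [ 543.93014702 -229.9166577 ] [ 528.12633934 -169.89511008]
plate 784 ((608.31787109375, -269.6943054199219), (93.67210388183594, 233.9240264892578), 89.9894790649414)
155 [324 324] [array([ 661.5, -225.2]), array([ 661.5, -225.2])]
161 [324 350] [array([ 640.3, -224.3]), array([ 638.5, -313. ])]
167 [324 351] [array([ 619.3, -223.3]), array([ 617.5, -315.2])]
173 [325 351] [array([ 598.4, -225.8]), array([ 596.6, -314.1])]
179 [325 352] [array([ 577.6, -224.9]), array([ 575.7, -316.3])]
185 [347 352] [array([ 555.4, -298.3]), array([ 555. , -315.2])]
191 [325 352] [array([ 536.2, -223. ]), array([ 534.4, -314.1])]
197 [326 352] [array([ 515.6, -225.4]), array([ 513.9, -312.9])]
203 [326 353] [array([ 495.2, -224.5]), array([ 493.5, -315.2])]
top handle px 68 254 261 159 168
159 [256 259] 
162 [254 261] 
165 [254 261] 
168 [256 260] 
scene handle px 190 228 237 179 200
179 [231 234] 
182 [228 236] 
185 [228 237] 
188 [228 237] 
191 [229 237] 
194 [228 237] 
197 [229 237] 
200 [234 234]
```

```bash
cat > t.py <<'E'
import sys; from h import *
from scipy.spatial.transform import Rotation as Ro
# usage: t.py x y z [yaw] -> shift and turn in tool units
o=arm.get_obs(); R=Ro.from_euler('xyz',o['ee_rot'],degrees=True)
a=list(map(float,sys.argv[1:]))
print('t',o['time_s'],'pos',o['ee_pos'].round(1),'rot',o['ee_rot'].round(1),'F',o['wrist_force'].round(2),'w',round(o['width'],1))
if len(a)>=3:
    d=R.inv().apply(np.array(a[:3])-o['ee_pos'])/800; T=Ro.from_euler('xyz',[180,0,a[3]if len(a)>3 else o['ee_rot'][2]],degrees=True)
    print('shift',d.round(4),'turn',((R.inv()*T).as_rotvec()/(np.pi/2)).round(4))
E
python3 t.py 562 -184 231 15.6
python3 - <<'E'
import os,sys; sys.stdout=open(os.devnull,'w'); from m2 import *; sys.stdout=sys.__stdout__
# handle from two rays
c=arm.camera_info('scene')
print(ray('top',(257.5,163.5),191),ray('scene',(232.5,190),158),ray('scene',(232.8,194),150), ray('top',(257.5,172),6))
E
```

```text
t 0.1 pos [ 173.1 -548.1  230.8] rot [-179.9   -0.    17.5] F [-0.85 -0.35 -0.07] w 85.6
shift [ 6.006e-01 -2.877e-01  1.000e-04] turn [-0.0007 -0.0001  0.0214]
[593.90912372   3.73061907 191.        ] [599.89990783  -1.1762435  158.        ] [602.49224677   4.43509418 150.        ] [607.77257062   3.84306194   6.        ]
```

Emit:
{"api": "drive_tool", "payload": {"plan": [[[0.6, -0.286, 0, 0, 0, 0.02], [0.6, -0.286, 0, 0, 0, 0.02], [0.6, -0.286, 0, 0, 0, 0.02], [0.6, -0.286, 0, 0, 0, 0.02], [0.6, -0.286, 0, 0, 0, 0.02], [0.6, -0.286, 0, 0, 0, 0.02], [0.6, -0.286, 0, 0, 0, 0.02], [0.6, -0.286, 0, 0, 0, 0.02], [0.6, -0.286, 0, 0, 0, 0.02], [0.6, -0.286, 0, 0, 0, 0.02], [0.6, -0.286, 0, 0, 0, 0.02], [0.6, -0.286, 0, 0, 0, 0.02], [0.6, -0.286, 0, 0, 0, 0.02], [0.6, -0.286, 0, 0, 0, 0.02], [0.6, -0.286, 0, 0, 0, 0.02], [0.6, -0.286, 0, 0, 0, 0.02]]], "hand": -1}}

```text
time_s: 1.43
ee_pos: [561.6, -185.7, 230.9]
ee_rot: [-180.0, 0.0, 15.7]
wrist_force: [1.1, 0.9, -1.0]
width: -0.3
gripper_force: 0.0
```

Emit:
{"api": "drive_tool", "payload": {"plan": [[[0, 0, 0.05, 0, 0, 0], [0, 0, 0.1, 0, 0, 0], [0, 0, 0.15, 0, 0, 0], [0, 0, 0.194, 0, 0, 0], [0, 0, 0.194, 0, 0, 0]]]}}

```text
time_s: 1.85
ee_pos: [558.0, -185.3, 69.6]
ee_rot: [-179.6, 0.4, 15.6]
wrist_force: [-0.3, 0.7, -1.7]
width: -0.1
gripper_force: 0.0
```

```bash
cat > arc.py <<'E'
# poses for finger centre: lever angle phi, radius r, offset g from lever centreline; relative to commanded pose in tool units
from h import *
import sys
from scipy.spatial.transform import Rotation as Ro
o=arm.get_obs(); p0=o['ee_pos']; R=Ro.from_euler('xyz',[180,0,o['ee_rot'][2]],degrees=True)
r,g=80,20; H=np.array([553,-269.7])
for phi in np.arange(float(sys.argv[1]),float(sys.argv[2])+.1,float(sys.argv[3])):
    f=np.radians(phi); P=H+r*np.array([np.cos(f),np.sin(f)])+g*np.array([np.sin(f),-np.cos(f)])
    T=Ro.from_euler('xyz',[180,0,phi-90],degrees=True)
    print(phi,(R.inv().apply([P[0]-p0[0],P[1]-p0[1],0])/800).round(3),((R.inv()*T).as_rotvec()/(np.pi/2)).round(3))
E
python3 arc.py 105 180 5; python3 t.py
```

```text
105.0 [-0.008  0.     0.   ] [-0.    -0.     0.007]
110.0 [-0.017 -0.002 -0.   ] [ 0.     0.    -0.049]
115.0 [-0.026 -0.003 -0.   ] [ 0.     0.    -0.104]
120.0 [-0.035 -0.003 -0.   ] [-0.    0.   -0.16]
125.0 [-0.044 -0.003 -0.   ] [ 0.     0.    -0.215]
130.0 [-0.053 -0.002 -0.   ] [ 0.     0.    -0.271]
135.0 [-0.062  0.     0.   ] [ 0.     0.    -0.326]
140.0 [-0.07   0.003  0.   ] [ 0.     0.    -0.382]
145.0 [-0.079  0.007  0.   ] [ 0.     0.    -0.438]
150.0 [-0.087  0.011  0.   ] [ 0.     0.    -0.493]
155.0 [-0.094  0.016  0.   ] [ 0.     0.    -0.549]
160.0 [-0.101  0.021  0.   ] [ 0.     0.    -0.604]
165.0 [-0.108  0.027  0.   ] [ 0.    0.   -0.66]
170.0 [-0.114  0.034  0.   ] [ 0.     0.    -0.715]
175.0 [-0.119  0.041  0.   ] [ 0.     0.    -0.771]
180.0 [-0.124  0.049  0.   ] [ 0.     0.    -0.826]
t 1.85 pos [ 558.  -185.3   69.6] rot [-179.6    0.4   15.6] F [-0.32  0.67 -1.72] w -0.1
```

Emit:
{"api": "drive_tool", "payload": {"plan": [[[-0.007, 0, 0, 0, 0, 0], [-0.013, 0, 0, 0, 0, 0.007], [-0.018, -0.001, 0, 0, 0, -0.02], [-0.022, -0.002, 0, 0, 0, -0.049], [-0.027, -0.002, 0, 0, 0, -0.076], [-0.031, -0.003, 0, 0, 0, -0.104], [-0.036, -0.003, 0, 0, 0, -0.132], [-0.04, -0.003, 0, 0, 0, -0.16], [-0.045, -0.003, 0, 0, 0, -0.188], [-0.049, -0.003, 0, 0, 0, -0.215], [-0.054, -0.002, 0, 0, 0, -0.243], [-0.058, -0.002, 0, 0, 0, -0.271], [-0.063, -0.001, 0, 0, 0, -0.298], [-0.067, 0, 0, 0, 0, -0.326], [-0.067, 0, 0, 0, 0, -0.326]]]}}

```text
time_s: 3.1
ee_pos: [510.8, -201.1, 79.1]
ee_rot: [179.8, -0.1, 45.1]
wrist_force: [-0.2, -0.2, 0.3]
width: 0.3
gripper_force: 0.0
```

```bash
python3 arc.py 135 180 5; python3 t.py
python3 - <<'E'
from h import *
im,d=save('top','pics/top2'); a=im[120:215,285:375,::-1]
im,d=save('scene','pics/sc2'); b=im[110:205,135:245,::-1]
cv2.imwrite('pics/c2.png',np.hstack([cv2.resize(a,None,fx=4,fy=4),cv2.resize(b,None,fx=4,fy=4)])[:, :800])
E
```

```text
135.0 [ 0.002 -0.002 -0.   ] [ 0.    -0.     0.001]
140.0 [-0.007 -0.004 -0.   ] [ 0.     0.    -0.054]
145.0 [-0.016 -0.005 -0.   ] [ 0.    0.   -0.11]
150.0 [-0.025 -0.005 -0.   ] [ 0.     0.    -0.165]
155.0 [-0.034 -0.005 -0.   ] [ 0.     0.    -0.221]
160.0 [-0.043 -0.003 -0.   ] [ 0.     0.    -0.276]
165.0 [-0.052 -0.001 -0.   ] [ 0.     0.    -0.332]
170.0 [-0.06   0.002  0.   ] [ 0.     0.    -0.387]
175.0 [-0.068  0.005  0.   ] [ 0.     0.    -0.443]
180.0 [-0.076  0.009  0.   ] [ 0.     0.    -0.499]
t 3.1 pos [ 510.8 -201.1   79.1] rot [ 1.798e+02 -1.000e-01  4.510e+01] F [-0.15 -0.19  0.26] w 0.3
```

View pics/c2.png

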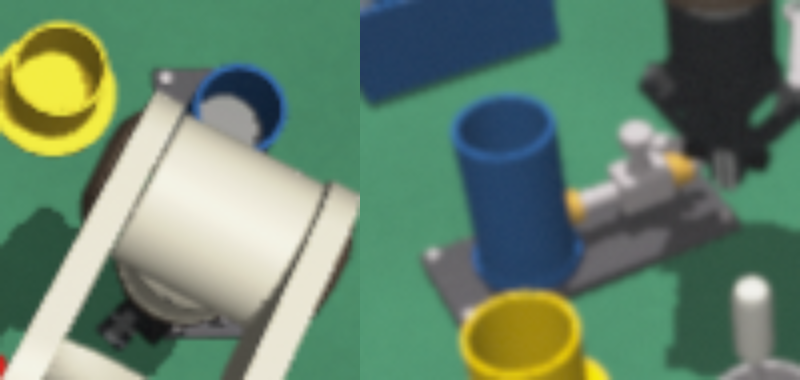

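The lever is no longer at its old place right of the hub, so it seems to be moving with the finger (scene crop about (720,170)). I carry on, ending the call while moving so the force can be read.

Emit:
{"api": "drive_tool", "payload": {"plan": [[[-0.005, -0.002, 0, 0, 0, -0.027], [-0.009, -0.003, 0, 0, 0, -0.054], [-0.013, -0.004, 0, 0, 0, -0.082], [-0.018, -0.005, 0, 0, 0, -0.11], [-0.022, -0.005, 0, 0, 0, -0.138], [-0.027, -0.005, 0, 0, 0, -0.165], [-0.031, -0.005, 0, 0, 0, -0.193], [-0.036, -0.005, 0, 0, 0, -0.221], [-0.04, -0.004, 0, 0, 0, -0.248], [-0.045, -0.003, 0, 0, 0, -0.276], [-0.049, -0.002, 0, 0, 0, -0.304], [-0.054, -0.001, 0, 0, 0, -0.332]]]}}

```text
time_s: 4.2
ee_pos: [479.6, -230.2, 77.3]
ee_rot: [179.9, -0.0, 75.0]
wrist_force: [1.7, 3.2, 1.2]
width: -0.0
gripper_force: 2.2
```

```bash
python3 arc.py 165 183 3; python3 t.py
python3 - <<'E'
from h import *
im,d=save('top','pics/top3'); P=cloud('top',d); i=im.astype(int).max(2)
m=(P[...,2]>75)&(P[...,2]<103)&(i<75); m[:160]=0;m[:,:290]=0;m[230:]=0;m[:,370:]=0
q=P[m]; print(len(q),q.mean(0),np.degrees(np.arctan2(q[:,1]+269.7,q[:,0]-553)).mean() if len(q) else 0)
E
```

```text
165.0 [0.001 0.001 0.   ] [ 0.  0. -0.]
168.0 [-0.004  0.     0.   ] [ 0.     0.    -0.034]
171.0 [-0.01  -0.001 -0.   ] [-0.     0.    -0.067]
174.0 [-0.015 -0.001 -0.   ] [ 0.   0.  -0.1]
177.0 [-0.02  -0.002 -0.   ] [-0.     0.    -0.134]
180.0 [-0.026 -0.002 -0.   ] [ 0.     0.    -0.167]
183.0 [-0.031 -0.001 -0.   ] [-0.   0.  -0.2]
t 4.2 pos [ 479.6 -230.2   77.3] rot [179.9  -0.   75. ] F [1.72 3.21 1.16] w -0.0
3 [ 458.10768238 -236.86740361   96.31339607] 160.6762977669222
```

Emit:
{"api": "drive_tool", "payload": {"plan": [[[-0.004, 0, 0, 0, 0, -0.03], [-0.008, 0, 0, 0, 0, -0.06], [-0.012, -0.001, 0, 0, 0, -0.085], [-0.016, -0.001, 0, 0, 0, -0.11], [-0.02, -0.002, 0, 0, 0, -0.134], [-0.0225, -0.002, 0, 0, 0, -0.15]]]}}

```text
time_s: 4.75
ee_pos: [473.2, -247.2, 76.9]
ee_rot: [180.0, 0.0, 88.4]
wrist_force: [-0.2, 3.8, 0.9]
width: 0.1
gripper_force: 2.1
```

Emit:
{"api": "drive_tool", "payload": {"plan": [[[-0.001, 0, 0, 0, 0, -0.008], [-0.002, 0, 0, 0, 0, -0.016], [-0.003, 0, 0, 0, 0, -0.016], [-0.004, 0, 0, 0, 0, -0.016]]]}}

```text
time_s: 5.08
ee_pos: [473.0, -250.2, 76.4]
ee_rot: [180.0, -0.0, 89.8]
wrist_force: [-1.3, 4.5, 3.3]
width: 0.1
gripper_force: 2.2
```

Emit:
{"api": "drive_tool", "payload": {"plan": [[[-0.001, 0, 0, 0, 0, 0], [-0.002, 0, 0, 0, 0, 0], [-0.002, 0, 0, 0, 0, 0]]]}}

```text
time_s: 5.33
ee_pos: [473.0, -252.0, 76.1]
ee_rot: [180.0, -0.0, 89.9]
wrist_force: [-1.1, 4.1, 1.9]
width: -0.1
gripper_force: 2.0
```

Emit:
{"api": "drive_tool", "payload": {"plan": [[[-0.001, 0, 0, 0, 0, 0], [-0.002, 0, 0, 0, 0, 0], [-0.002, 0, 0, 0, 0, 0]]]}}

```text
time_s: 5.58
ee_pos: [472.9, -252.2, 76.1]
ee_rot: [-180.0, -0.2, 89.9]
wrist_force: [-1.8, 17.5, 7.4]
width: -0.0
gripper_force: 8.5
```

Emit:
{"api": "drive_tool", "payload": {"plan": [[[-0.001, 0, 0, 0, 0, 0], [-0.002, 0, 0, 0, 0, 0], [-0.002, 0, 0, 0, 0, 0]]]}}

```text
time_s: 5.83
ee_pos: [472.9, -252.5, 76.0]
ee_rot: [-180.0, -0.3, 89.9]
wrist_force: [-3.4, 29.2, 12.6]
width: 0.1
gripper_force: 14.7
```

Stop reached: the force rose sharply at y ≈ -252. Now back off and lift.

Emit:
{"api": "drive_tool", "payload": {"plan": [[[0.01, 0, 0, 0, 0, 0], [0.04, 0, 0, 0, 0, 0], [0.06, 0, 0, 0, 0, 0], [0.06, 0, -0.05, 0, 0, 0], [0.06, 0, -0.1, 0, 0, 0], [0.06, 0, -0.15, 0, 0, 0], [0.06, 0, -0.2, 0, 0, 0], [0.06, 0, -0.25, 0, 0, 0], [0.06, 0, -0.25, 0, 0, 0]]]}}

```text
time_s: 6.58
ee_pos: [474.5, -208.3, 284.1]
ee_rot: [179.5, 0.4, 89.9]
wrist_force: [0.8, -0.3, 1.3]
width: -0.3
gripper_force: 0.0
```

```bash
cat > b.py <<'E'
from h import *
im,d=save('scene','pics/sc4'); c=arm.camera_info('scene'); R=np.array(c['R']); P=cloud('scene',d); o=-R.T@c['t']
# lever sleeve in scene
i=im.astype(int).max(2); m=(abs(P[...,2]-93)<8)&(i<75)&(abs(P[...,1]+270)<30)&(P[...,0]<560)&(P[...,0]>430)
q=P[m]; print('sleeve',len(q),q.mean(0) if len(q) else '', np.polyfit(q[:,0],q[:,1],1) if len(q)>3 else '')
# handle: depth points -> circle fit radius 12 per height
from scipy.optimize import least_squares
s=(np.hypot(P[...,0]-598,P[...,1]-2)<30)&(P[...,2]>135)&(P[...,2]<185); q=P[s]
f=lambda x:np.hypot(q[:,0]-x[0]-x[2]*(q[:,2]-158)/100,q[:,1]-x[1]-x[3]*(q[:,2]-158)/100)-12
r=least_squares(f,[598,2,0,0],loss='soft_l1'); print('handle scene',len(q),r.x,np.abs(r.fun).mean())
im,d=save('top','pics/top4'); P=cloud('top',d)
s=(np.hypot(P[...,0]-598,P[...,1]-2)<30)&(P[...,2]>180)&(P[...,2]<198); q=P[s]; print('top disc',len(q),np.median(q,0),cv2.minEnclosingCircle(q[:,:2].astype(np.float32)))
s=(np.hypot(P[...,0]-596,P[...,1]-5)<50)&(P[...,2]>74)&(P[...,2]<84); q=P[s]; print('cup',len(q),cv2.minEnclosingCircle(q[:,:2].astype(np.float32)))
E
python3 b.py; python3 t.py
```

```text
sleeve 79 [ 482.37594152 -267.13939139   93.17353952] [ 8.32290850e-03 -2.71154162e+02]
handle scene 140 [ 6.00035842e+02 -1.25668519e+00  5.01311720e-01 -9.47063296e-01] 0.7617011822737314
top disc 45 [599.49490382   2.35217593 187.75634114] ((598.8884887695312, 3.8307979106903076), 11.45936107635498)
cup 87 ((594.5284423828125, 7.822033405303955), 40.22132873535156)
t 6.6833 pos [ 473.5 -207.7  277.6] rot [1.798e+02 1.000e-01 8.990e+01] F [-0.67  0.18 -0.91] w -0.3
```

Lever is at 180° (in line with the outlet). Moving over the brush at about (599,1).

Emit:
{"api": "drive_tool", "payload": {"plan": [[[0.261, 0.157, 0, 0, 0, 0], [0.261, 0.157, 0, 0, 0, 0], [0.261, 0.157, 0, 0, 0, 0], [0.261, 0.157, 0, 0, 0, 0], [0.261, 0.157, 0, 0, 0, 0], [0.261, 0.157, 0, 0, 0, 0], [0.261, 0.157, 0, 0, 0, 0], [0.261, 0.157, 0, 0, 0, 0], [0.261, 0.157, 0, 0, 0, 0]]], "hand": 1}}

```text
time_s: 7.43
ee_pos: [598.8, 1.2, 274.9]
ee_rot: [-179.9, 0.0, 89.9]
wrist_force: [-0.3, -0.5, -0.2]
width: 85.4
gripper_force: 0.0
```

```bash
python3 t.py 599.5 1 139 90
```

```text
t 7.4333 pos [598.8   1.2 274.9] rot [-179.9    0.    89.9] F [-0.32 -0.46 -0.21] w 85.4
shift [-0.0002  0.0011  0.1699] turn [-0.0011  0.0001 -0.0012]
```

Emit:
{"api": "drive_tool", "payload": {"plan": [[[0, 0.001, 0.04, 0, 0, 0], [0, 0.001, 0.08, 0, 0, 0], [0, 0.001, 0.12, 0, 0, 0], [0, 0.001, 0.15, 0, 0, 0], [0, 0.001, 0.17, 0, 0, 0], [0, 0.001, 0.17, 0, 0, 0], [0, 0.001, 0.17, 0, 0, 0], [0, 0.001, 0.17, 0, 0, 0]]]}}

```text
time_s: 8.1
ee_pos: [600.2, 0.7, 141.5]
ee_rot: [179.9, 0.0, 89.8]
wrist_force: [0.3, -0.0, 0.3]
width: 85.5
gripper_force: 0.0
```

Emit:
{"api": "drive_tool", "payload": {"plan": [[[0, 0, 0, 0, 0, 0], [0, 0, 0, 0, 0, 0], [0, 0, 0, 0, 0, 0], [0, 0, 0, 0, 0, 0], [0, 0, 0, 0, 0, 0], [0, 0, 0, 0, 0, 0], [0, 0, 0, 0, 0, 0], [0, 0, 0, 0, 0, 0], [0, 0, 0, 0, 0, 0], [0, 0, 0, 0, 0, 0], [0, 0, 0, 0, 0, 0], [0, 0, 0, 0, 0, 0]]], "hand": -1, "force": 50}}

```text
time_s: 9.1
ee_pos: [599.9, 1.4, 140.1]
ee_rot: [180.0, -0.0, 89.9]
wrist_force: [0.4, 0.2, 0.1]
width: 23.0
gripper_force: 49.0
```

Emit:
{"api": "drive_tool", "payload": {"plan": [[[0, 0, -0.04, 0, 0, 0], [0, 0, -0.08, 0, 0, 0], [0, 0, -0.12, 0, 0, 0], [0, 0, -0.16, 0, 0, 0], [0, 0, -0.2, 0, 0, 0], [0, 0, -0.23, 0, 0, 0], [0, 0, -0.23, 0, 0, 0], [0, 0, -0.23, 0, 0, 0], [0, 0, -0.23, 0, 0, 0], [0, 0, -0.23, 0, 0, 0]]]}}

```text
time_s: 9.93
ee_pos: [599.6, 1.4, 322.5]
ee_rot: [-179.9, -0.0, 89.9]
wrist_force: [0.1, -0.8, -1.9]
width: 22.8
gripper_force: 49.8
```

```bash
python3 t.py 653 -269.7 320 90
cat > br.py <<'E'
from h import *
from scipy.optimize import least_squares
im,d=save('scene','pics/sc5'); P=cloud('scene',d); o=arm.get_obs()['ee_pos']
cv2.imwrite('pics/c5.png',cv2.resize(im[:,:,::-1],(768,576)))
for a,b,rad in((o[2]-128,o[2]-88,24.5),(o[2]-78,o[2]-28,4)):
    s=(np.hypot(P[...,0]-o[0],P[...,1]-o[1])<40)&(P[...,2]>a)&(P[...,2]<b); q=P[s]
    f=lambda x:np.hypot(q[:,0]-x[0],q[:,1]-x[1])-rad
    if len(q)>8: r=least_squares(f,o[:2],loss='soft_l1'); print(len(q),'axis',r.x,'res',np.abs(r.fun).mean(),'rel tcp',r.x-o[:2],'zmin',q[:,2].min())
E
python3 br.py
```

```text
t 9.9333 pos [599.6   1.4 322.5] rot [-179.9   -0.    89.9] F [ 0.14 -0.79 -1.93] w 22.8
shift [-0.3388  0.0675  0.0028] turn [-0.0015 -0.0003 -0.0013]
261 axis [598.93950043  -1.81356055] res 1.4022812916671372 rel tcp [-0.64570594 -3.24458092] zmin 194.7002713423603
56 axis [599.50355086  -0.74438156] res 0.8666617952517685 rel tcp [-0.08165551 -2.17540193] zmin 245.05346342838195
```

View pics/c5.png

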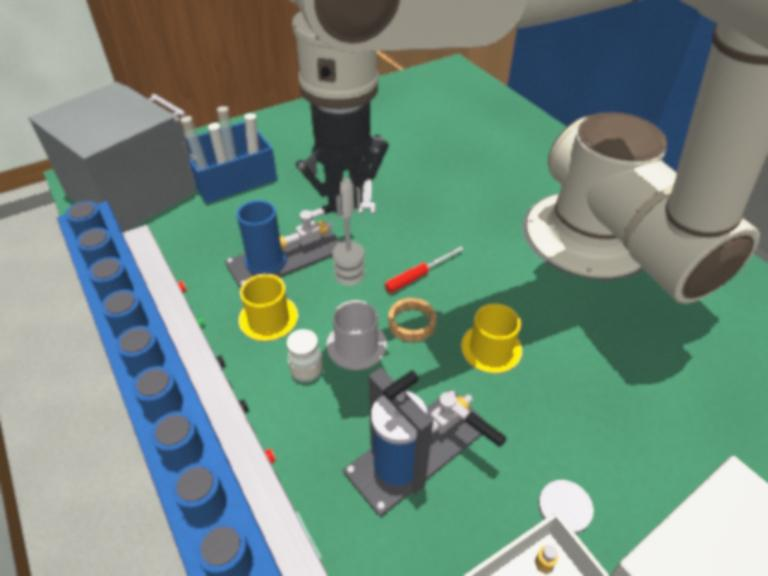

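The brush hangs upright in the grip, head at (348,265). The cup is empty and nothing else has moved. Moving over the mouth.

Emit:
{"api": "drive_tool", "payload": {"plan": [[[-0.03, 0.006, 0, 0, 0, 0], [-0.06, 0.012, 0, 0, 0, 0], [-0.1, 0.02, 0, 0, 0, 0], [-0.14, 0.028, 0, 0, 0, 0], [-0.18, 0.036, 0, 0, 0, 0], [-0.22, 0.044, 0, 0, 0, 0], [-0.26, 0.052, 0, 0, 0, 0], [-0.29, 0.058, 0, 0, 0, 0], [-0.32, 0.063, 0, 0, 0, 0], [-0.338, 0.067, 0, 0, 0, 0], [-0.338, 0.067, 0, 0, 0, 0], [-0.338, 0.067, 0, 0, 0, 0], [-0.338, 0.067, 0, 0, 0, 0]]]}}

```text
time_s: 11.07
ee_pos: [652.8, -268.5, 323.5]
ee_rot: [-180.0, -0.0, 89.9]
wrist_force: [1.5, 1.0, -1.3]
width: 22.7
gripper_force: 49.7
```

```bash
cp pics/sc5.npz pics/sc5a.npz; python3 t.py 653 -269 320 90; python3 br.py
python3 - <<'E'
from h import *
from scipy.optimize import least_squares
P=cloud('scene',np.load('pics/sc5.npz')['d'])
s=(np.hypot(P[...,0]-653,P[...,1]+269.7)<46)&(P[...,2]>60)&(P[...,2]<135)&(np.hypot(P[...,0]-653,P[...,1]+269.7)>33); q=P[s]
r=least_squares(lambda x:np.hypot(q[:,0]-x[0],q[:,1]-x[1])-37,[653,-270],loss='soft_l1'); print('tube in scene',len(q),r.x,np.abs(r.fun).mean())
E
```

```text
t 11.0667 pos [ 652.8 -268.5  323.5] rot [-180.    -0.    89.9] F [ 1.47  1.05 -1.32] w 22.7
shift [-0.0007  0.0002  0.0044] turn [-0.0005 -0.0005 -0.0012]
237 axis [ 652.59870429 -272.10099874] res 1.896099902640881 rel tcp [-0.28034076 -3.88515482] zmin 196.01668853404104
52 axis [ 653.08400475 -270.90936196] res 0.8688566970426017 rel tcp [ 0.2049597  -2.69351804] zmin 247.00981987340919
tube in scene 438 [ 652.19217934 -271.10505167] 1.8940515311900807
```

Aligned in the same camera to within about 1 mm. Descending.

Emit:
{"api": "drive_tool", "payload": {"plan": [[[0, 0, 0.015, 0, 0, 0], [0, 0, 0.03, 0, 0, 0], [0, 0, 0.045, 0, 0, 0], [0, 0, 0.06, 0, 0, 0], [0, 0, 0.075, 0, 0, 0], [0, 0, 0.09, 0, 0, 0], [0, 0, 0.105, 0, 0, 0], [0, 0, 0.115, 0, 0, 0], [0, 0, 0.115, 0, 0, 0], [0, 0, 0.115, 0, 0, 0]]]}}

```text
time_s: 11.95
ee_pos: [652.8, -269.1, 231.9]
ee_rot: [-180.0, -0.0, 89.9]
wrist_force: [0.1, 0.5, -1.0]
width: 23.3
gripper_force: 49.7
```

Emit:
{"api": "drive_tool", "payload": {"plan": [[[0, 0, 0.003, 0, 0, 0], [0, 0, 0.006, 0, 0, 0], [0, 0, 0.009, 0, 0, 0], [0, 0, 0.01, 0, 0, 0], [0, 0, 0.01, 0, 0, 0]]]}}

```text
time_s: 12.37
ee_pos: [652.9, -269.1, 223.9]
ee_rot: [-180.0, -0.0, 89.9]
wrist_force: [-0.6, 0.6, -0.8]
width: 23.1
gripper_force: 49.7
```

Emit:
{"api": "drive_tool", "payload": {"plan": [[[0, 0, 0.003, 0, 0, 0], [0, 0, 0.006, 0, 0, 0], [0, 0, 0.006, 0, 0, 0]]]}}

```text
time_s: 12.62
ee_pos: [652.8, -269.0, 218.6]
ee_rot: [-180.0, -0.0, 89.9]
wrist_force: [0.1, 0.1, -1.7]
width: 22.6
gripper_force: 49.7
```

Emit:
{"api": "drive_tool", "payload": {"plan": [[[0, 0, 0.003, 0, 0, 0], [0, 0, 0.006, 0, 0, 0], [0, 0, 0.006, 0, 0, 0]]]}}

```text
time_s: 12.87
ee_pos: [652.8, -269.0, 213.8]
ee_rot: [-180.0, -0.0, 89.9]
wrist_force: [0.2, -0.2, -1.4]
width: 22.8
gripper_force: 49.7
```

Emit:
{"api": "drive_tool", "payload": {"plan": [[[0, 0, 0.003, 0, 0, 0], [0, 0, 0.006, 0, 0, 0], [0, 0, 0.006, 0, 0, 0]]]}}

```text
time_s: 13.12
ee_pos: [652.8, -269.1, 209.2]
ee_rot: [-180.0, -0.0, 89.9]
wrist_force: [0.5, -0.9, -0.3]
width: 22.9
gripper_force: 49.8
```

Run:
```python
from h import *
P=cloud('top',np.load('pics/top.npz')['d']); r=np.hypot(P[...,0]-653,P[...,1]+269.7)
q=P[(r<27)&(P[...,2]<110)&(P[...,2]>20)][:,2]; print(len(q),np.percentile(q,[5,25,50,75,95]))
```

```text
133 [70.27511414 73.57945407 75.71431225 77.43963538 79.51906051]
```

Emit:
{"api": "drive_tool", "payload": {"plan": [[[0, 0, 0.003, 0, 0, 0], [0, 0, 0.006, 0, 0, 0], [0, 0, 0.006, 0, 0, 0]]]}}

```text
time_s: 13.37
ee_pos: [652.9, -269.1, 204.6]
ee_rot: [-180.0, -0.0, 89.9]
wrist_force: [0.4, -0.4, 1.7]
width: 22.3
gripper_force: 50.0
```

Emit:
{"api": "drive_tool", "payload": {"plan": [[[0, 0, 0, 0, 0, 0], [0, 0, 0, 0, 0, 0], [0, 0, 0, 0, 0, 0]]]}}

```text
time_s: 13.62
ee_pos: [652.9, -269.1, 205.1]
ee_rot: [180.0, 0.0, 89.9]
wrist_force: [-0.2, 0.1, 2.2]
width: 22.7
gripper_force: 50.0
```

Run:
```python
from h import *
f=[]
for _ in range(5): arm.get_image('top'); o=arm.get_obs(); f.append(o['wrist_force'][2])
print(np.round(f,2),o['ee_pos'])
```

```text
[1.68 1.35 2.15 1.92 1.98] [ 652.93529197 -269.10387226  204.97357803]
```

Emit:
{"api": "drive_tool", "payload": {"plan": [[[0, 0, -0.012, 0, 0, 0], [0, 0, -0.025, 0, 0, 0], [0, 0, -0.04, 0, 0, 0], [0, 0, -0.055, 0, 0, 0], [0, 0, -0.07, 0, 0, 0], [0, 0, -0.085, 0, 0, 0], [0, 0, -0.1, 0, 0, 0], [0, 0, -0.1, 0, 0, 0], [0, 0, -0.1, 0, 0, 0], [0, 0, -0.1, 0, 0, 0]]]}}

```text
time_s: 14.7
ee_pos: [652.8, -269.1, 284.2]
ee_rot: [-180.0, -0.0, 89.9]
wrist_force: [0.2, 1.1, -1.4]
width: 22.9
gripper_force: 49.8
```

Emit:
{"api": "drive_tool", "payload": {"plan": [[[0, 0, 0.015, 0, 0, 0], [0, 0, 0.03, 0, 0, 0], [0, 0, 0.045, 0, 0, 0], [0, 0, 0.06, 0, 0, 0], [0, 0, 0.072, 0, 0, 0], [0, 0, 0.082, 0, 0, 0], [0, 0, 0.088, 0, 0, 0], [0, 0, 0.093, 0, 0, 0], [0, 0, 0.097, 0, 0, 0], [0, 0, 0.1, 0, 0, 0], [0, 0, 0.1, 0, 0, 0], [0, 0, 0.1, 0, 0, 0], [0, 0, 0.1, 0, 0, 0], [0, 0, 0.1, 0, 0, 0]]]}}

```text
time_s: 15.87
ee_pos: [653.0, -269.1, 205.3]
ee_rot: [180.0, 0.0, 89.9]
wrist_force: [-1.3, 0.8, 2.5]
width: 22.9
gripper_force: 50.0
```

Second press done (about +3.5 N). Lift out and return to the cup.

Emit:
{"api": "drive_tool", "payload": {"plan": [[[0, 0, -0.02, 0, 0, 0], [0, 0, -0.045, 0, 0, 0], [0, 0, -0.07, 0, 0, 0], [0, 0, -0.1, 0, 0, 0], [0, 0, -0.13, 0, 0, 0], [0, 0, -0.147, 0, 0, 0], [0, 0, -0.147, 0, 0, 0], [0, 0, -0.147, 0, 0, 0], [0, 0, -0.147, 0, 0, 0]]]}}

```text
time_s: 16.62
ee_pos: [652.8, -269.0, 320.9]
ee_rot: [-179.9, -0.1, 89.9]
wrist_force: [-0.2, 0.1, -1.7]
width: 23.0
gripper_force: 49.8
```

```bash
python3 t.py 597 5 322 90
```

```text
t 16.6167 pos [ 652.8 -269.   320.9] rot [-1.799e+02 -1.000e-01  8.990e+01] F [-0.16  0.08 -1.67] w 23.0
shift [ 0.3424 -0.0705 -0.0009] turn [-0.0009 -0.0006 -0.0013]
```

Emit:
{"api": "drive_tool", "payload": {"plan": [[[0.03, -0.006, 0, 0, 0, 0], [0.06, -0.012, 0, 0, 0, 0], [0.1, -0.02, 0, 0, 0, 0], [0.14, -0.029, 0, 0, 0, 0], [0.18, -0.037, 0, 0, 0, 0], [0.22, -0.045, 0, 0, 0, 0], [0.26, -0.053, 0, 0, 0, 0], [0.29, -0.06, 0, 0, 0, 0], [0.32, -0.066, 0, 0, 0, 0], [0.342, -0.07, 0, 0, 0, 0], [0.342, -0.07, 0, 0, 0, 0], [0.342, -0.07, 0, 0, 0, 0], [0.342, -0.07, 0, 0, 0, 0]]]}}

```text
time_s: 17.7
ee_pos: [597.4, 4.2, 321.6]
ee_rot: [-179.9, 0.0, 89.9]
wrist_force: [-0.2, -0.3, -1.0]
width: 23.0
gripper_force: 49.7
```

```bash
python3 t.py 597 5 142 90; python3 br.py
python3 - <<'E'
from h import *
from scipy.optimize import least_squares
P=cloud('scene',np.load('pics/sc5.npz')['d']); r0=np.hypot(P[...,0]-596,P[...,1]-5)
s=(r0<46)&(r0>34)&(P[...,2]>20)&(P[...,2]<72); q=P[s]
r=least_squares(lambda x:np.hypot(q[:,0]-x[0],q[:,1]-x[1])-40,[596,5],loss='soft_l1'); print('cup in scene',len(q),r.x,np.abs(r.fun).mean())
E
```

```text
t 17.7 pos [597.4   4.2 321.6] rot [-179.9    0.    89.9] F [-0.2  -0.29 -0.97] w 23.0
shift [ 0.001  -0.0003  0.2245] turn [-0.0008  0.     -0.0013]
249 axis [597.03257962   0.81071371] res 1.5545810238372857 rel tcp [-0.49122676 -3.09965557] zmin 193.76242188232135
58 axis [597.69079507   2.22502246] res 0.577867908566275 rel tcp [ 0.16698869 -1.68534682] zmin 244.16253213196032
cup in scene 653 [595.25289185   5.1245461 ] 2.1753409051986363
```

Emit:
{"api": "drive_tool", "payload": {"plan": [[[0.004, -0.002, 0, 0, 0, 0], [0.004, -0.002, 0.03, 0, 0, 0], [0.004, -0.002, 0.06, 0, 0, 0], [0.004, -0.002, 0.085, 0, 0, 0], [0.004, -0.002, 0.11, 0, 0, 0], [0.004, -0.002, 0.135, 0, 0, 0], [0.004, -0.002, 0.16, 0, 0, 0], [0.004, -0.002, 0.18, 0, 0, 0], [0.004, -0.002, 0.2, 0, 0, 0], [0.004, -0.002, 0.21, 0, 0, 0], [0.004, -0.002, 0.217, 0, 0, 0], [0.004, -0.002, 0.222, 0, 0, 0], [0.004, -0.002, 0.224, 0, 0, 0], [0.004, -0.002, 0.224, 0, 0, 0], [0.004, -0.002, 0.224, 0, 0, 0]]]}}

```text
time_s: 19.0
ee_pos: [596.2, 7.8, 144.0]
ee_rot: [179.9, -0.0, 89.9]
wrist_force: [0.5, -0.1, -1.2]
width: 22.9
gripper_force: 49.9
```

Emit:
{"api": "drive_tool", "payload": {"plan": [[[0, 0, 0.001, 0, 0, 0], [0, 0, 0.002, 0, 0, 0], [0, 0, 0.002, 0, 0, 0], [0, 0, 0.002, 0, 0, 0]]]}}

```text
time_s: 19.33
ee_pos: [596.0, 7.9, 141.9]
ee_rot: [180.0, -0.0, 89.9]
wrist_force: [-0.3, -0.6, -0.7]
width: 23.0
gripper_force: 49.9
```

Emit:
{"api": "drive_tool", "payload": {"plan": [[[0, 0, 0.001, 0, 0, 0], [0, 0, 0.002, 0, 0, 0], [0, 0, 0.002, 0, 0, 0], [0, 0, 0.002, 0, 0, 0]]]}}

```text
time_s: 19.67
ee_pos: [595.9, 7.8, 140.1]
ee_rot: [180.0, -0.0, 89.9]
wrist_force: [-0.2, -0.0, 0.1]
width: 22.6
gripper_force: 49.9
```

Emit:
{"api": "drive_tool", "payload": {"plan": [[[0, 0, 0.001, 0, 0, 0], [0, 0, 0.001, 0, 0, 0], [0, 0, 0.001, 0, 0, 0]]]}}

```text
time_s: 19.92
ee_pos: [595.9, 7.9, 139.3]
ee_rot: [180.0, -0.0, 89.9]
wrist_force: [0.7, 0.3, 0.5]
width: 22.8
gripper_force: 49.9
```

Emit:
{"api": "drive_tool", "payload": {"plan": [[[0, 0, 0, 0, 0, 0], [0, 0, 0, 0, 0, 0], [0, 0, 0, 0, 0, 0], [0, 0, 0, 0, 0, 0], [0, 0, 0, 0, 0, 0], [0, 0, 0, 0, 0, 0], [0, 0, 0, 0, 0, 0], [0, 0, 0, 0, 0, 0], [0, 0, 0, 0, 0, 0], [0, 0, 0, 0, 0, 0], [0, 0, 0, 0, 0, 0]]], "hand": 1}}

```text
time_s: 20.83
ee_pos: [595.9, 7.8, 139.3]
ee_rot: [-180.0, -0.0, 89.9]
wrist_force: [0.6, -0.1, -0.1]
width: 85.2
gripper_force: 0.0
```

Emit:
{"api": "drive_tool", "payload": {"plan": [[[0, 0, -0.02, 0, 0, 0], [0, 0, -0.05, 0, 0, 0], [0, 0, -0.09, 0, 0, 0], [0, 0, -0.13, 0, 0, 0], [0, 0, -0.17, 0, 0, 0], [0, 0, -0.2, 0, 0, 0], [0, 0, -0.2, 0, 0, 0], [-0.1, -0.1, -0.2, 0, 0, 0], [-0.15, -0.2, -0.2, 0, 0, 0], [-0.15, -0.2, -0.2, 0, 0, 0], [-0.15, -0.2, -0.2, 0, 0, 0], [-0.15, -0.2, -0.2, 0, 0, 0], [-0.15, -0.2, -0.2, 0, 0, 0]]]}}

```text
time_s: 21.92
ee_pos: [432.1, -114.0, 299.7]
ee_rot: [180.0, 0.1, 89.7]
wrist_force: [-0.2, 1.2, -0.4]
width: 85.5
gripper_force: 0.0
```

```bash
python3 b.py; cd pics
python3 - <<'E'
import numpy as np,cv2
a=np.load('sc4.npz')['im'][:,:,::-1]; cv2.imwrite('c7.png',cv2.resize(a[100:340,100:400],None,fx=2.4,fy=2.4))
E
```

```text
sleeve 80 [ 482.56830301 -267.26694515   92.94385654] [ 1.01939345e-02 -2.72186215e+02]
handle scene 128 [ 5.96048540e+02  4.90785196e+00 -2.06713224e-01 -6.13763818e-01] 0.7111395175705302
top disc 48 [595.92244737   9.74007021 188.03734272] ((596.0319213867188, 9.474278450012207), 11.660297393798828)
cup 86 ((594.3348999023438, 8.227869033813477), 40.02130889892578)
```

View pics/c7.png

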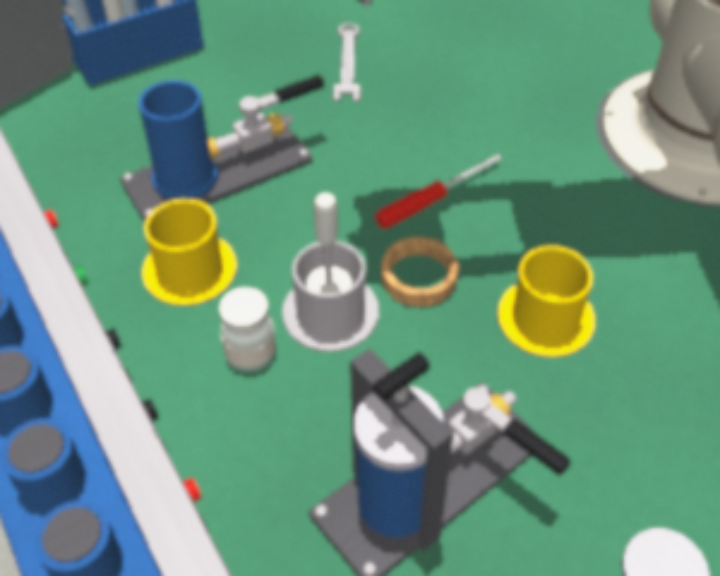

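The brush stands upright in the steel cup at (328,260). The cock at (300,92) is in line with the outlet, and everything else is unmoved.

```bash
python3 -c "
from station import arm; print(arm.sign_off())"
```

```text
the job is handed in; nothing more can be done
None
```

The job is handed in at about 22 s: the cock is open at its stop, the bore was brushed with two light presses on the piston, and the brush stands bristles down in the steel cup; the last picture shows nothing else moved.

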